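# Clear the panel clamping jig and close its jaw on the carved panel

## Task

Pick up the block brush and sweep the three wooden offcuts off the bed of the clamping jig into its catch tray, using only the brush on them (never the gripper or arm). Then slide the jig's jaw along the bed until the carved panel is pushed flat against the end fence and held snugly between jaw and fence. Leave the brush standing on its bristles on the bench top, and do not disturb the hammer, the sander or the tub of screws.

Things in the scene. Friction and masses are not known exactly. Their poses are not given: they have to be found in the camera images.
- jig: Wooden clamping jig, fixed. Origin: on the bench under the middle of its bed; x across the bed to the catch tray (away from the robot), y along the bed from jaw to fence, z up. Bed 150 (x) by 420 (y), dark top 60 above the bench. End fence at y = 185 to 210, full width, 35 above the bed. The bed's near side (x = -75) is open; its far side (x = 75) drops straight into the tray.
- bed_mid (a point): Middle of the bed's top surface, 60 above the bench; axes as the jig.
- tray (a point): Middle of the floor of the open catch tray that runs along the jig's far side, axes as the jig. Inside the tray measures 110 (x) by 400 (y); its floor is 12 above the bench, 48 below the bed; its outer walls rise 50 above the bench.
- fence_face (a point): Middle of the fence's face that looks at the jaw, 11 above the bed; axes as the jig (fence face is the plane y = 0 of this frame).
- jaw (a joint): Position of the sliding jaw along the bed, m: 0 fully back, grows towards the fence (jig +y), free to 0.28. It stays where it is left; about 3 N of friction, 0.6 kg. It reads 0.250 when the panel is snug between jaw and fence.
- jaw_face (a point): Middle of the jaw's face that looks at the panel, 11 above the bed, axes as the jig. The jaw is a wooden block 140 (x) by 45 (y) whose top is 30 above the bed.
- jaw_grip (a point): Grip point of the jaw's upright wooden handle: a flat paddle 60 (x) wide by 22 (y) thick on the middle of the jaw, from 30 to 82 above the bed; this point is 82 above the bed, at the middle of the paddle's top, 22.5 behind the jaw face. Axes as the jig.
- panel: Loose carved wooden panel lying flat on the bed near the fence, 130 (x) by 100 (y) by 22 thick, 0.3 kg, with a gap of 5 to 14 to the fence at the start and up to 0.03 rad askew. Origin: centre of its underside; axes near those of the jig.
- panel_near (a point): Middle of the panel's edge that looks at the jaw, at half thickness; axes as the panel.
- panel_far (a point): Middle of the panel's edge that looks at the fence, at half thickness; axes as the panel.
- scrap_bar: Loose wooden offcut, a plain bar 66 (x) by 30 (y) by 24 high, on the bed between jaw and panel. Origin: centre of its underside.
- scrap_step: Loose wooden offcut with one step, 60 (x) by 30 (y), 15 high and 30 high on its -x half, on the bed between jaw and panel. Origin: centre of its underside.
- scrap_lap: Loose wooden offcut with a slot across its top (U-shaped), 60 (x) by 30 (y) by 34 high, on the bed between jaw and panel. Origin: centre of its underside.
- brush: Loose block brush standing on its bristles beside the jig (left or right; the hammer lies on the other side), 0.22 kg: stiff bristles and wooden back 130 (x) by 46 (y), 50 high, with a wooden grip rib 100 (x) by 24 (y) on top, from 50 to 84 above the bristle tips. Origin: centre of its underside (bristle tips).
- brush_grip (a point): Point in the brush's rib where it is well gripped, across its 24 mm thickness (brush y): 72 above the bristle tips, over the centre of the brush; axes as the brush.
- hammer: Bystander: hammer 260 long lying on the bench beside the jig, on the side without the brush. Origin: under about the middle of its length, x along the handle towards the head. Leave alone.
- sander: Bystander: round orbital sander 124 across, 137 high, standing beyond the jig on the left. Origin: centre of its underside. Leave alone.
- tub: Bystander: open white tub of screws 100 by 80 by 45 high, beyond the jig on the right. Origin: centre of its underside. Leave alone.
Not all that is in view belongs to the job. What is shaped like the scrap_step but black, red or yellow is not meant.

How it is judged:
By the outcome, as a careful person would: the job done as asked, in the order asked, and still so for the second after the job is handed in, with the robot touching nothing.
It also fails if it takes over 72 s, if anything falls off the work surface, if the arm or the gripper's body presses on something with over 40 N, if the wrist force passes 120 N, or if a joint passes its speed limit or range.

## Robot

A 6-joint arm with a two-finger parallel gripper is mounted at the origin on the work surface. World frame = base frame: x ahead of the robot, y to its left, z up, the work surface at z = 0. Lengths are in m, angles in rad, forces in N, time in s.
With the tool pointing down it reaches from about 0.425 to 0.95 m from the base axis. Payload 3.5 kg.
Tool frame: the origin (TCP) lies at the very end of the fingers, on their centre line; the grasp point (between the pads) lies 19 mm behind it; z points along the fingers, y is the direction in which the jaws open and shut (so a half turn about z gives the same grasp; the last joint's range is limited). The gripper opens to 85 mm and grips with 20 to 120 N. Pads are 22 mm wide; open, the fingers measure 114 mm over their backs; the gripper's body (76 mm by 85 mm) begins 54 mm behind the grasp point. The pads swing forward as they close: fully open they stand 13 mm farther back than shut.
Start: joints at [-1.331, 0.286, 1.577, -0, 1.279, -0.15], TCP at [0.257, -0.624, 0.231] pointing down, gripper open.
Joint ranges: [-2.77, 2.77], [-0.9, 2.22], [0.21, 2.48], [-1.53, 4.67], [0.24, 2.81], [-2.84, 2.84]. Speed limits (rad/s): [2.79, 2.79, 3.14, 3.14, 3.14, 3.14].

## Interface

Orientations are given as a unit quaternion [x, y, z, w].
In Python, from plant import ctrl, eyes, ticket gives the robot as it stands.
- The arm moves only by the tool send_rows, never from a script. Its arguments are lists of equal length, an entry for each row: "translation": the shift along the tool's x, y, z in units of 30 mm (1.0 is 30 mm), a list of three; "rotation": the turn, a rotation vector about the tool's x, y, z in units of 5 degrees (1.0 is 5 degrees), a list of three; "grip": the finger opening in mm, from 0 to 85.4. A call has 1 to 5 rows; each row shifts and turns the commanded pose from where the row before left it, along the tool's axes as they then stand; what a row does not reach is not made up. A row lasts 1/8 s, in which the tool goes at most 62.5 mm and 10.7 degrees, less where a joint would pass 70% of its speed; a pose out of reach is approached as far as the arm can. A call is refused whole if a number of a shift passes 1 or a number of a turn 1, either way. A call with a gripper value outside its range is refused whole. The fingers move at their own pace and stop on an object; "squeeze" is the grip in N (left out, the last holds). Time passes only in rows, so rows that do not move let the fingers close. It gives the time, the measured TCP pose, the force and the opening at its end, in the units of the state.
- ctrl.get_state(): the state, without advancing time (a new reading comes with each control period).
- eyes.read_camera(name): name is "scene" or "top"; returns a dict with "image" (384x512x3 uint8, blue, green, red), "mtx" (3x3 intrinsics, pixels), "dist_coeffs" ([k1, k2, p1, p2, k3] as OpenCV has them; the pictures are not rectified), "xyz" and "orientation" of the camera in the world. Camera axes: x right, y down, z forward; pixel columns grow to the right and rows downward; lengths in m; the calibration is good to about 2 mm. A picture is of the moment at which its call begins. There is no depth.
- ticket.sign_off(): hands the job in, once; it reports no verdict.
The state is a dict: "time": time; "qpos": joint angles; "dq": joint speeds; "joint_efforts": joint torques, N m; "eef_pos": TCP position; "tcp_rot": TCP orientation; "contact_force": force on the tool from outside, world axes, zero at the start; "wrist_torque": the same for the moment, N m; "opening": opening from 0.0 (shut) to 1.0 (fully open).
Only numpy, scipy, OpenCV 4.12 (cv2) and the standard library are available. Lean on these libraries where they do the work, as an engineer would, in place of code of your own. Each camera call takes 0.05 s, during which the arm holds its last target. There are 200 camera calls.

## Working session

There is one attempt and no reset: what is moved stays moved. The work goes in short steps, Python scripts to look and compute and a tool call to move; the robot and the scene stay as the last step left them, time stands still between calls to the robot, and variables do not carry over. Pictures are saved under pics/ and viewed, about 8 in all and at most 12, crops included, and the job is handed in when it is done.

Besides the shell and the picture viewer there is one more tool, called after "Emit:" by a JSON object that holds its "method" and its "body". send_rows: Moves the arm, as the interface text tells. Its arguments: {"type":"object","properties":{"translation":{"type":"array"},"rotation":{"type":"array"},"grip":{"type":"array"},"squeeze":{"type":"number"}},"required":["translation","rotation","grip"]}

```bash
mkdir -p pics; cat > h.py <<'E'
import numpy as np, cv2
from scipy.spatial.transform import Rotation as R
from plant import ctrl, eyes, ticket
def cam(n):
    c=eyes.read_camera(n); return c
def Rc(c):
    o=np.array(c["orientation"],float); return R.from_quat(o).as_matrix() if o.size==4 else o.reshape(3,3)
def ray(c,px):
    u=cv2.undistortPoints(np.array(px,float).reshape(-1,1,2),np.array(c["mtx"]),np.array(c["dist_coeffs"])).reshape(-1,2)
    return np.c_[u,np.ones(len(u))]@Rc(c).T
def onz(c,px,z):
    d=ray(c,px); o=np.array(c["xyz"]); z=np.broadcast_to(z,len(d))
    return o+d*((z-o[2])/d[:,2])[:,None]
def proj(c,P):
    M=Rc(c); rv=cv2.Rodrigues(M.T)[0]; t=-M.T@np.array(c["xyz"])
    return cv2.projectPoints(np.array(P,float).reshape(-1,1,3),rv,t,np.array(c["mtx"]),np.array(c["dist_coeffs"]))[0].reshape(-1,2)
E
python3 - <<'E'
from h import *
import pickle
d={}
for n in("top","scene"):
    c=cam(n); d[n]=c; print(n,c["xyz"],c["orientation"],c["mtx"])
    cv2.imwrite(f"pics/{n}0.png",cv2.resize(c["image"],(800,600),interpolation=cv2.INTER_CUBIC))
pickle.dump(d,open("c0.pkl","wb"))
print(ctrl.get_state())
E
```

```text
top [ 0.30467226 -0.01486418  1.52273098] [-0.69361579  0.71590979 -0.04929047  0.06277539] [[439.12348846   0.         255.52427893]
 [  0.         439.12348846 190.20564846]
 [  0.           0.           1.        ]]
scene [ 1.11083062 -0.32814003  0.91422485] [ 0.81812813  0.47229589 -0.16584107 -0.2830189 ] [[378.90800817   0.         256.82342646]
 [  0.         378.90800817 187.63777841]
 [  0.           0.           1.        ]]
{'time': 0.1, 'qpos': array([-1.33096703e+00,  2.87083277e-01,  1.57803788e+00, -2.19682054e-05,
        1.27863531e+00, -1.49969654e-01]), 'dq': array([-0.00065846, -0.00366605, -0.00431917,  0.00066857,  0.00160336,
       -0.00150791]), 'joint_efforts': array([ 1.05888561e-03, -4.07295156e+01, -2.93697095e+01, -1.38229316e-04,
        3.42084350e-03, -6.60749961e-06]), 'eef_pos': array([ 0.25639756, -0.62375313,  0.23007744]), 'tcp_rot': array([ 9.81065954e-01,  1.93670916e-01, -5.90981001e-05, -1.08034219e-03]), 'contact_force': array([ 0.20632267, -0.13810418,  0.06662873]), 'wrist_torque': array([-0.03153009,  0.02576079,  0.0235184 ]), 'opening': 1.0004359055290286}
```

View pics/top0.png

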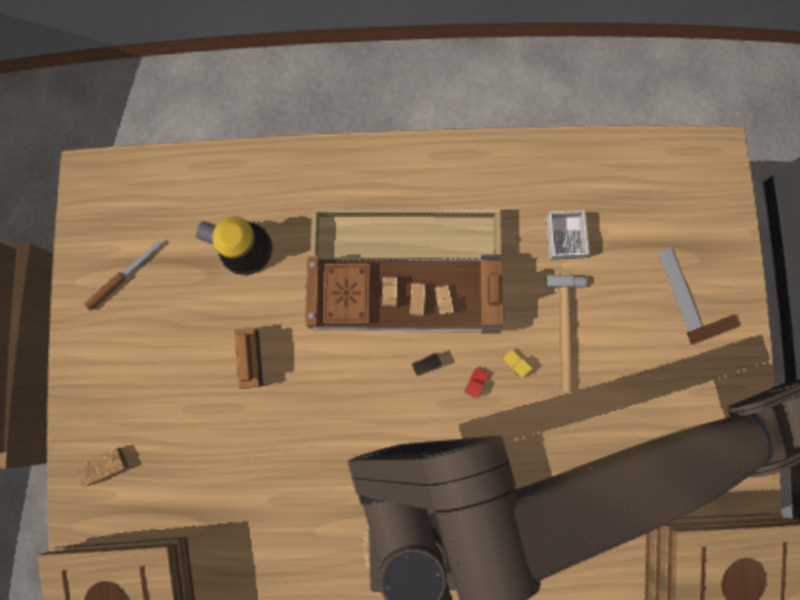

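View pics/scene0.png

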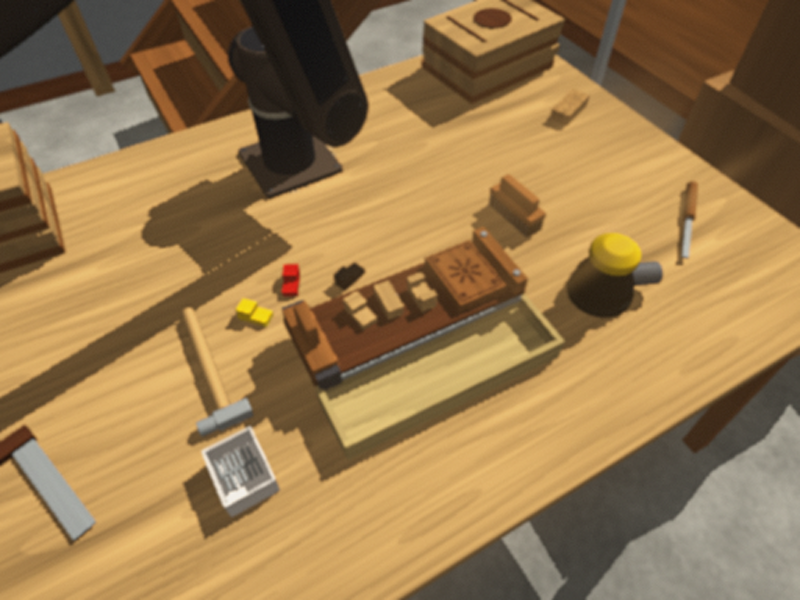

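Scene check. Top view: jig bed at about (405,293), with fence left (313,292), panel (347,292), three offcuts (390,291), (417,299), (444,299), jaw (491,293) and tray above. Brush candidates: rib-topped block (247,358) and rough wood piece (103,465). Step decoys are black (427,364), red (477,382) and yellow (517,362), all off the bed. I choose the block at (247,358): it is beside the jig, opposite the hammer. A close crop will check that.

```bash
python3 - <<'E'
from h import *
import pickle
c=pickle.load(open("c0.pkl","rb"))["top"]
im=c["image"][125:260,135:335]; cv2.imwrite("pics/crop1.png",cv2.resize(im,None,fx=4,fy=4,interpolation=cv2.INTER_CUBIC))
E
```

```text
(no output)
```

View pics/crop1.png

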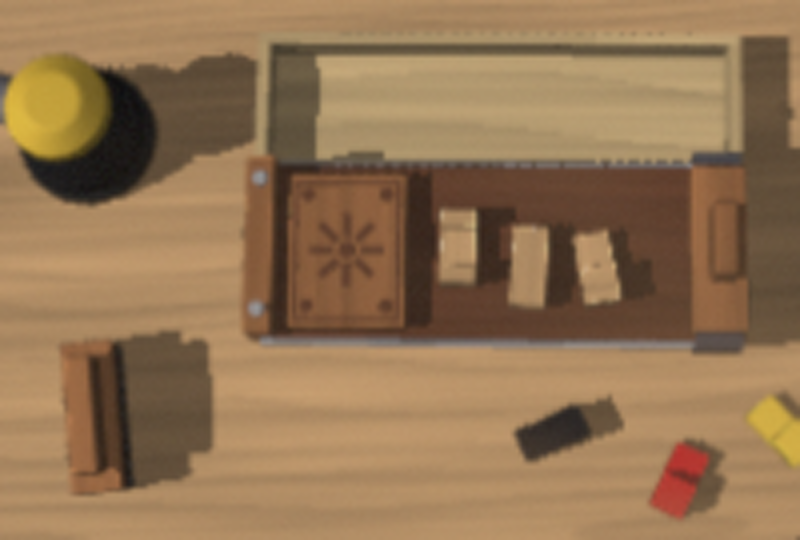

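The crop confirms the choice. The brush is at crop (95,417), 46x130 in shape, with a rib on top and dark bristles. The offcuts on the bed are the U-slot (458,246), the bar (529,266) and the step (597,267). The jaw is at (718,248) with its paddle at (724,240).

```bash
cat > m.py <<'E'
from h import *
import pickle
c=pickle.load(open("c0.pkl","rb"))["top"]
f=lambda p:(np.array(p,float)+.5)/4-.5+[135,125]
S=dict(fence=(.095,[(248,157),(272,157),(272,335),(246,337)]),panel=(.082,[(290,174),(407,174),(404,328),(287,326)]),
lap=(.094,[(441,208),(477,209),(475,285),(439,282)]),bar=(.084,[(513,224),(550,227),(545,307),(508,304)]),step=(.083,[(573,232),(609,230),(622,300),(586,304)]),
jaw=(.09,[(692,165),(745,165),(747,333),(691,333)]),paddle=(.142,[(709,201),(738,201),(738,279),(709,279)]),
brush=(.05,[(62,345),(116,341),(130,488),(72,493)]),tray=(.05,[(257,38),(741,38),(741,150),(257,150)]),bedside=(.06,[(285,165),(690,167),(690,345),(265,342)]))
for k,(z,p) in S.items():
    P=onz(c,f(p),z)[:,:2]; e=[np.linalg.norm(P[i]-P[(i+1)%4])*1e3 for i in range(4)]
    a=P[0]+P[1]-P[2]-P[3]; print(k,(P.mean(0)*1e3).round(),"sizes",np.round(e),"xaxis deg",np.degrees(np.arctan2(a[1],a[0])).round(1))
    print("   ",(P*1e3).round().tolist())
E
python3 m.py
```

```text
fence [554. 194.] sizes [ 20. 150.  22. 152.] xaxis deg -0.9
    [[629.0, 203.0], [629.0, 183.0], [479.0, 185.0], [478.0, 206.0]]
panel [550. 123.] sizes [ 99. 130.  97. 129.] xaxis deg -2.1
    [[616.0, 170.0], [613.0, 71.0], [483.0, 77.0], [488.0, 174.0]]
lap [548.  30.] sizes [30. 64. 30. 62.] xaxis deg -3.1
    [[580.0, 43.0], [579.0, 13.0], [515.0, 17.0], [519.0, 46.0]]
bar [532. -28.] sizes [31. 67. 31. 67.] xaxis deg -5.5
    [[567.0, -16.0], [563.0, -47.0], [496.0, -40.0], [500.0, -10.0]]
step [529. -85.] sizes [30. 60. 30. 61.] xaxis deg 8.0
    [[559.0, -66.0], [559.0, -96.0], [500.0, -104.0], [498.0, -74.0]]
jaw [ 540. -186.] sizes [ 44. 141.  46. 141.] xaxis deg -2.8
    [[611.0, -167.0], [609.0, -211.0], [468.0, -206.0], [470.0, -159.0]]
paddle [ 538. -184.] sizes [23. 63. 23. 63.] xaxis deg -3.0
    [[570.0, -174.0], [569.0, -197.0], [506.0, -194.0], [507.0, -171.0]]
brush [419. 344.] sizes [ 47. 126.  50. 127.] xaxis deg 4.6
    [[481.0, 373.0], [483.0, 326.0], [358.0, 314.0], [355.0, 364.0]]
tray [688.  -7.] sizes [422. 100. 417. 100.] xaxis deg -1.8
    [[746.0, 202.0], [731.0, -220.0], [631.0, -214.0], [645.0, 202.0]]
bedside [546.  11.] sizes [346. 152. 357. 153.] xaxis deg -4.9
    [[629.0, 177.0], [615.0, -168.0], [463.0, -161.0], [477.0, 196.0]]
```

Emit:
{"method": "send_rows", "body": {"translation": [[0,0,0],[0,0,0],[0,0,0],[0,0,0]], "rotation": [[0,0,0.9],[0,0,0.9],[0,0,0.9],[0,0,0.8]], "grip": [85,85,85,85]}}

```text
time: 0.6
eef_pos: [0.2564, -0.6239, 0.2305]
tcp_rot: [0.999, 0.041, -0.0, -0.001]
contact_force: [0.0, 0.3, -0.5]
opening: 0.996
```

Emit:
{"method": "send_rows", "body": {"translation": [[0.54,-1,0],[0.54,-1,0],[0.54,-1,0],[0.54,-1,0],[0.54,-1,0]], "rotation": [[0,0,0],[0,0,0],[0,0,0],[0,0,0],[0,0,0]], "grip": [85,85,85,85,85]}}

```text
time: 1.23
eef_pos: [0.3248, -0.4667, 0.2307]
tcp_rot: [0.999, 0.042, -0.0, -0.001]
contact_force: [0.1, 0.8, -0.2]
opening: 0.996
```

Emit:
{"method": "send_rows", "body": {"translation": [[0.54,-1,0],[0.54,-1,0],[0.54,-1,0],[0.54,-1,0],[0.54,-1,0]], "rotation": [[0,0,0],[0,0,0],[0,0,0],[0,0,0],[0,0,0]], "grip": [85,85,85,85,85]}}

```text
time: 1.85
eef_pos: [0.3928, -0.3104, 0.2308]
tcp_rot: [0.999, 0.042, -0.0, -0.0]
contact_force: [-0.2, -0.3, 0.4]
opening: 0.994
```

Emit:
{"method": "send_rows", "body": {"translation": [[0.54,-1,0],[0.54,-1,0],[0.54,-1,0],[0.54,-1,0],[0.54,-1,0]], "rotation": [[0,0,0],[0,0,0],[0,0,0],[0,0,0],[0,0,0]], "grip": [85,85,85,85,85]}}

```text
time: 2.48
eef_pos: [0.4608, -0.1542, 0.2309]
tcp_rot: [0.999, 0.042, -0.0, -0.0]
contact_force: [-0.5, -0.2, -0.2]
opening: 0.991
```

Emit:
{"method": "send_rows", "body": {"translation": [[0.54,-1,0],[0.54,-1,0],[0.54,-1,0],[-0.11,-1,0],[-0.11,-1,0]], "rotation": [[0,0,0],[0,0,0],[0,0,0],[0,0,0],[0,0,0]], "grip": [85,85,85,85,85]}}

```text
time: 3.1
eef_pos: [0.4895, -0.0014, 0.2307]
tcp_rot: [0.999, 0.042, -0.001, -0.0]
contact_force: [-0.6, -0.4, 0.2]
opening: 0.992
```

Emit:
{"method": "send_rows", "body": {"translation": [[-0.11,-1,0],[-0.11,-1,0],[-0.11,-1,0],[-0.11,-1,0],[-0.11,-1,0]], "rotation": [[0,0,0],[0,0,0],[0,0,0],[0,0,0],[0,0,0]], "grip": [85,85,85,85,85]}}

```text
time: 3.72
eef_pos: [0.4602, 0.1465, 0.2309]
tcp_rot: [0.999, 0.042, -0.0, 0.0]
contact_force: [0.3, 0.3, 0.7]
opening: 0.991
```

Emit:
{"method": "send_rows", "body": {"translation": [[-0.11,-1,0],[-0.11,-1,0],[-0.11,-1,0],[-0.11,-1,0],[-0.11,-1,0]], "rotation": [[0,0,0],[0,0,0],[0,0,0],[0,0,0],[0,0,0]], "grip": [85,85,85,85,85]}}

```text
time: 4.35
eef_pos: [0.4312, 0.2945, 0.2308]
tcp_rot: [0.999, 0.042, -0.0, 0.0]
contact_force: [-0.5, -0.4, 0.6]
opening: 0.999
```

Emit:
{"method": "send_rows", "body": {"translation": [[-0.13,-0.85,0.5],[-0.13,-0.84,0.8],[0,0,1],[0,0,1],[0,0,0]], "rotation": [[0,0,0],[0,0,0],[0,0,0],[0,0,0],[0,0,0]], "grip": [85,85,85,85,85]}}

```text
time: 4.97
eef_pos: [0.4175, 0.3424, 0.1291]
tcp_rot: [0.999, 0.042, -0.003, 0.002]
contact_force: [0.8, -0.1, -0.2]
opening: 0.997
```

```bash
python3 - <<'E'
from h import *
c=cam("scene"); print(ctrl.get_state()["eef_pos"])
im=c["image"][60:210,250:400]; cv2.imwrite("pics/hov.png",cv2.resize(im,None,fx=4,fy=4,interpolation=cv2.INTER_CUBIC))
E
```

```text
[0.41886807 0.34311283 0.13123154]
```

View pics/hov.png

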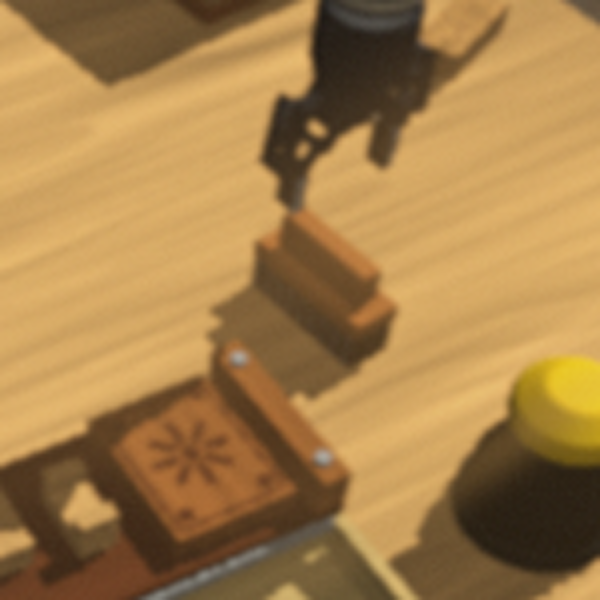

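The image shows the open fingers above the brush at crop (290,200) and (385,160), with rib top centre about (332,250). I'll check that numerically.

```bash
python3 - <<'E'
from h import *
import pickle
c=pickle.load(open("c0.pkl","rb"))["scene"]
f=lambda p:(np.array(p,float)+.5)/4-.5+[250,60]
g=lambda q:((q-[250,60])+.5)*4-.5
print(onz(c,f([(303,207),(382,268),(368,290),(282,222)]),.084), onz(c,f([(303,207),(382,268),(368,290),(282,222)]),.084).mean(0))
print(onz(c,f([(397,309),(350,330),(256,243)]),.05))
print(g(proj(c,[[.419,.343,.084],[.419,.343,.131]])))
E
```

```text
[[0.37609392 0.35260828 0.084     ]
 [0.46739329 0.36304417 0.084     ]
 [0.48190693 0.33789074 0.084     ]
 [0.38249261 0.32675225 0.084     ]] [0.42697169 0.34507386 0.084     ]
[[0.48560827 0.3716783  0.05      ]
 [0.48566336 0.32433415 0.05      ]
 [0.36324251 0.31913908 0.05      ]]
[[324.93166629 241.19678083]
 [333.95972978 195.63224616]]
```

Emit:
{"method": "send_rows", "body": {"translation": [[0.17,-0.03,0.7],[0,0,0.7],[0,0,0.6],[0,0,0.5],[0,0,0]], "rotation": [[0,0,0],[0,0,0],[0,0,0],[0,0,0],[0,0,0]], "grip": [85,85,85,85,85]}}

```text
time: 5.65
eef_pos: [0.4241, 0.3445, 0.0563]
tcp_rot: [0.999, 0.042, -0.001, 0.0]
contact_force: [0.4, -0.1, 0.2]
opening: 0.993
```

Emit:
{"method": "send_rows", "body": {"translation": [[0,0,0],[0,0,0],[0,0,0],[0,0,0],[0,0,0]], "rotation": [[0,0,0],[0,0,0],[0,0,0],[0,0,0],[0,0,0]], "grip": [10,10,10,10,10], "squeeze": 60}}

```text
time: 6.28
eef_pos: [0.4252, 0.3453, 0.058]
tcp_rot: [0.999, 0.042, 0.001, -0.0]
contact_force: [-0.3, 1.4, 2.8]
opening: 0.268
```

Emit:
{"method": "send_rows", "body": {"translation": [[0,0,-0.6],[0,0,-1],[0,0,-1],[0,0,-1],[0,0,-1]], "rotation": [[0,0,0],[0,0,0],[0,0,-0.9],[0,0,-0.9],[0,0,-0.9]], "grip": [10,10,10,10,10]}}

```text
time: 6.9
eef_pos: [0.4242, 0.3444, 0.1966]
tcp_rot: [0.987, 0.161, -0.0, 0.0]
contact_force: [0.7, 1.3, -1.7]
opening: 0.267
```

Emit:
{"method": "send_rows", "body": {"translation": [[0,0,-0.6],[0,0,0],[0,0,0],[0,0,0],[0,0,0]], "rotation": [[0,0,-0.9],[0,0,-1],[0,0,-1],[0,0,-1],[0,0,-1]], "grip": [10,10,10,10,10]}}

```text
time: 7.52
eef_pos: [0.4242, 0.3445, 0.2136]
tcp_rot: [0.93, 0.367, -0.0, 0.0]
contact_force: [0.7, -0.3, -1.9]
opening: 0.267
```

Emit:
{"method": "send_rows", "body": {"translation": [[0,0,0],[0,0,0],[0,0,0],[0,0,0],[0,0,0]], "rotation": [[0,0,-1],[0,0,-1],[0,0,-1],[0,0,-1],[0,0,-1]], "grip": [10,10,10,10,10]}}

```text
time: 8.15
eef_pos: [0.4242, 0.3445, 0.2135]
tcp_rot: [0.829, 0.559, -0.001, 0.0]
contact_force: [-0.1, 1.0, -1.7]
opening: 0.267
```

Emit:
{"method": "send_rows", "body": {"translation": [[0,0,0],[0,0,0],[0,0,0],[0,0,0]], "rotation": [[0,0,-1],[0,0,-1],[0,0,-1],[0,0,-1]], "grip": [10,10,10,10]}}

```text
time: 8.65
eef_pos: [0.4242, 0.3445, 0.2135]
tcp_rot: [0.719, 0.695, -0.001, -0.0]
contact_force: [0.8, 0.1, -2.3]
opening: 0.267
```

Emit:
{"method": "send_rows", "body": {"translation": [[-1,0.1,0],[-1,0.1,0],[-1,0.1,0],[-1,0.1,0],[-1,0.1,0]], "rotation": [[0,0,0],[0,0,0],[0,0,0],[0,0,0],[0,0,0]], "grip": [10,10,10,10,10]}}

```text
time: 9.28
eef_pos: [0.4334, 0.1932, 0.2136]
tcp_rot: [0.72, 0.694, -0.0, -0.0]
contact_force: [0.4, 1.1, -2.9]
opening: 0.27
```

Emit:
{"method": "send_rows", "body": {"translation": [[-1,0.1,0],[-1,0.1,0],[-1,0.1,0],[-1,0.1,0],[-1,0.1,0]], "rotation": [[0,0,0],[0,0,0],[0,0,0],[0,0,0],[0,0,0]], "grip": [10,10,10,10,10]}}

```text
time: 9.9
eef_pos: [0.4427, 0.043, 0.2136]
tcp_rot: [0.72, 0.694, -0.0, -0.0]
contact_force: [0.6, -0.5, -2.2]
opening: 0.272
```

Emit:
{"method": "send_rows", "body": {"translation": [[-1,0.1,0],[-1,0.1,0],[-1,0.1,0],[-0.8,0.1,0.3],[0,0,0.7]], "rotation": [[0,0,0],[0,0,0],[0,0,0],[0,0,0],[0,0,0]], "grip": [10,10,10,10,10]}}

```text
time: 10.52
eef_pos: [0.4516, -0.0722, 0.1846]
tcp_rot: [0.721, 0.693, 0.0, 0.001]
contact_force: [-0.1, 0.7, -2.6]
opening: 0.27
```

Emit:
{"method": "send_rows", "body": {"translation": [[0,0,0.7],[0,0,0.7],[0,0,0.4],[0,0,0]], "rotation": [[0,0,0],[0,0,0],[0,0,0],[0,0,0]], "grip": [10,10,10,10]}}

```text
time: 11.02
eef_pos: [0.4503, -0.0701, 0.1287]
tcp_rot: [0.72, 0.694, -0.001, -0.001]
contact_force: [-0.4, 0.5, -2.2]
opening: 0.269
```

```bash
python3 - <<'E'
from h import *
c=cam("scene"); s=ctrl.get_state(); print(s["eef_pos"],s["tcp_rot"],s["contact_force"])
im=c["image"][100:300,170:370]; cv2.imwrite("pics/bed.png",cv2.resize(im,None,fx=3,fy=3,interpolation=cv2.INTER_CUBIC))
E
```

```text
[ 0.45100498 -0.07037293  0.12959093] [ 7.20324807e-01  6.93636905e-01 -6.52873816e-05 -1.08656477e-04] [-1.00965971 -0.05517162 -1.80485924]
```

View pics/bed.png

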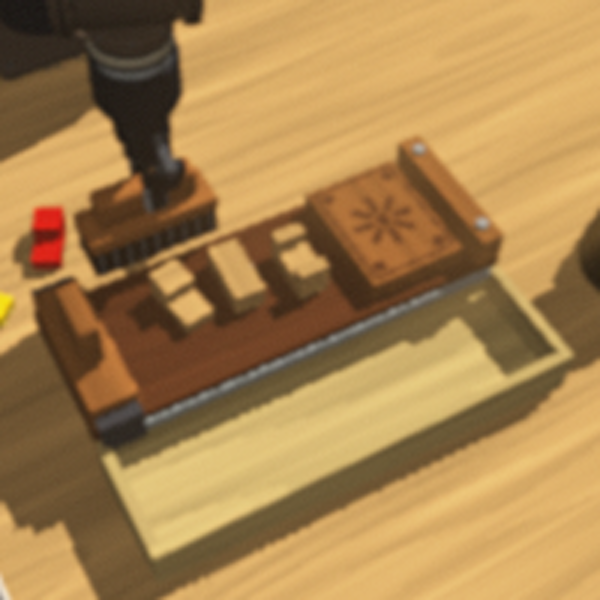

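Emit:
{"method": "send_rows", "body": {"translation": [[0,0,0.28],[0,0.3,0],[0,0.5,0],[0,0.5,0],[0,0.5,0]], "rotation": [[0,0,0],[0,0,0],[0,0,0],[0,0,0],[0,0,0]], "grip": [10,10,10,10,10]}}

```text
time: 11.7
eef_pos: [0.5064, -0.0725, 0.1211]
tcp_rot: [0.72, 0.694, -0.0, 0.0]
contact_force: [-0.6, 0.4, -2.1]
opening: 0.267
```

Emit:
{"method": "send_rows", "body": {"translation": [[0,0.5,0],[0,0.5,0],[0,0.5,0],[0,0.5,0],[0,0.5,0]], "rotation": [[0,0,0],[0,0,0],[0,0,0],[0,0,0],[0,0,0]], "grip": [10,10,10,10,10]}}

```text
time: 12.32
eef_pos: [0.5809, -0.0753, 0.1209]
tcp_rot: [0.72, 0.694, -0.0, -0.0]
contact_force: [0.2, 0.1, -1.7]
opening: 0.271
```

Emit:
{"method": "send_rows", "body": {"translation": [[0,0.4,0],[0,0.4,0],[0,0.4,0],[0,0.4,0],[0,0.4,0]], "rotation": [[0,0,0],[0,0,0],[0,0,0],[0,0,0],[0,0,0]], "grip": [10,10,10,10,10]}}

```text
time: 12.95
eef_pos: [0.6464, -0.0783, 0.1305]
tcp_rot: [0.72, 0.694, 0.005, 0.006]
contact_force: [-1.8, 1.8, 18.5]
opening: 0.269
```

```bash
python3 - <<'E'
from h import *
c=cam("scene"); s=ctrl.get_state(); print(s["eef_pos"],s["tcp_rot"],s["contact_force"])
im=c["image"][100:300,170:370]; cv2.imwrite("pics/bed2.png",cv2.resize(im,None,fx=3,fy=3,interpolation=cv2.INTER_CUBIC))
E
```

```text
[ 0.64809219 -0.07856362  0.13049443] [0.72038193 0.69351024 0.00571345 0.00779578] [ 0.08194794  2.11229997 17.11531409]
```

View pics/bed2.png

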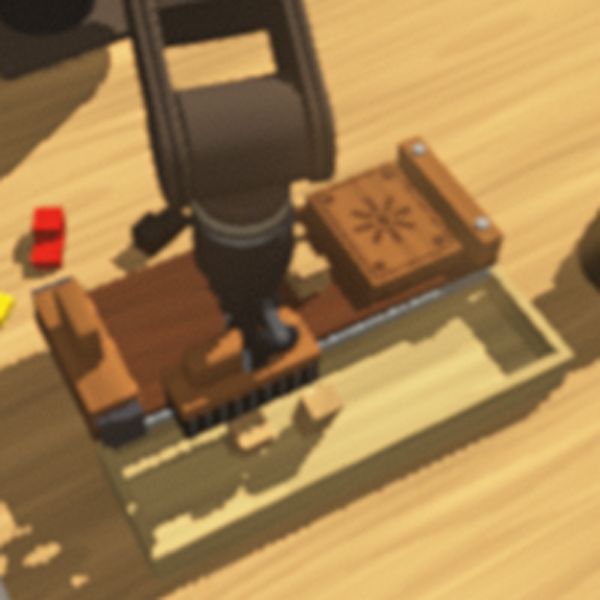

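The step and bar are tipped into the tray at (250,432) and (320,403), with the brush resting on them. The U-piece is still on the bed at (310,280). I'll lift straight up, back off over the bed, and look again.

Emit:
{"method": "send_rows", "body": {"translation": [[0,0,-0.4],[0,0,-0.6],[0,-0.3,-0.5],[0,-1,0],[0,-1,0]], "rotation": [[0,0,0],[0,0,0],[0,0,0],[0,0,0],[0,0,0]], "grip": [10,10,10,10,10]}}

```text
time: 13.62
eef_pos: [0.5695, -0.0749, 0.1663]
tcp_rot: [0.72, 0.694, -0.0, -0.0]
contact_force: [0.5, -0.0, -1.6]
opening: 0.27
```

Emit:
{"method": "send_rows", "body": {"translation": [[0.5,-1,0],[0.5,-1,0],[0.5,-1,0],[0.5,-1,0],[0.3,0,0]], "rotation": [[0,0,0],[0,0,0],[0,0,0],[0,0,0],[0,0,0]], "grip": [10,10,10,10,10]}}

```text
time: 14.25
eef_pos: [0.4513, -0.0006, 0.1654]
tcp_rot: [0.72, 0.694, -0.0, -0.001]
contact_force: [0.3, 1.0, -0.5]
opening: 0.272
```

```bash
python3 - <<'E'
from h import *
c=cam("scene"); s=ctrl.get_state(); print(s["eef_pos"],s["tcp_rot"],s["contact_force"])
im=c["image"][100:300,170:370]; cv2.imwrite("pics/bed3.png",cv2.resize(im,None,fx=3,fy=3,interpolation=cv2.INTER_CUBIC))
E
```

```text
[ 4.52744778e-01 -1.79197059e-04  1.66026650e-01] [ 7.20274237e-01  6.93689259e-01  4.84608630e-04 -2.13081670e-05] [-0.05753913  0.63178733 -2.59693319]
```

View pics/bed3.png

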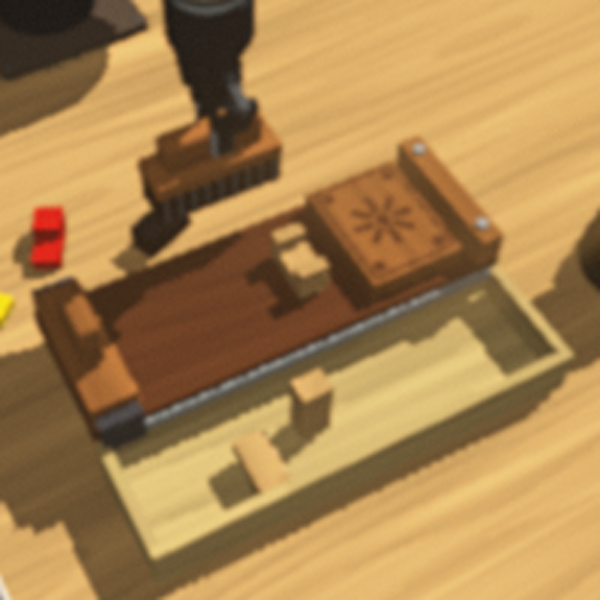

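One pass done: the step lies in the tray at (262,460) and the bar stands on end in the tray at (312,400). The U-piece is on the bed at (303,262), in line with the brush.

Emit:
{"method": "send_rows", "body": {"translation": [[0,0,0.7],[0,0,0.5],[0,0,0.3],[0,0.4,0],[0,0.5,0]], "rotation": [[0,0,0],[0,0,0],[0,0,0],[0,0,0],[0,0,0]], "grip": [10,10,10,10,10]}}

```text
time: 14.92
eef_pos: [0.4823, -0.0028, 0.1216]
tcp_rot: [0.72, 0.694, 0.0, 0.001]
contact_force: [0.8, -0.2, -1.3]
opening: 0.27
```

Emit:
{"method": "send_rows", "body": {"translation": [[0,0.5,0],[0,0.5,0],[0,0.5,0],[0,0.5,0],[0,0.5,0]], "rotation": [[0,0,0],[0,0,0],[0,0,0],[0,0,0],[0,0,0]], "grip": [10,10,10,10,10]}}

```text
time: 15.55
eef_pos: [0.5566, -0.0053, 0.1208]
tcp_rot: [0.72, 0.694, -0.0, -0.0]
contact_force: [-0.7, 0.8, -1.1]
opening: 0.266
```

Emit:
{"method": "send_rows", "body": {"translation": [[0,0.5,0],[0,0.5,0],[0,0.4,0],[0,0.3,0],[0,0,0]], "rotation": [[0,0,0],[0,0,0],[0,0,0],[0,0,0],[0,0,0]], "grip": [10,10,10,10,10]}}

```text
time: 16.18
eef_pos: [0.6071, -0.0073, 0.1209]
tcp_rot: [0.72, 0.694, 0.0, 0.0]
contact_force: [-0.1, 0.5, -1.1]
opening: 0.268
```

Emit:
{"method": "send_rows", "body": {"translation": [[0,-0.3,0],[0,-0.5,0],[0,-0.5,-0.5],[0,-1,-1],[0,0,0]], "rotation": [[0,0,0],[0,0,0],[0,0,0],[0,0,0],[0,0,0]], "grip": [10,10,10,10,10]}}

```text
time: 16.8
eef_pos: [0.5367, -0.0045, 0.1683]
tcp_rot: [0.72, 0.694, 0.001, 0.002]
contact_force: [-0.6, -0.5, -2.4]
opening: 0.266
```

```bash
python3 - <<'E'
from h import *
c=cam("scene"); s=ctrl.get_state(); print(s["eef_pos"],s["tcp_rot"],s["contact_force"])
im=c["image"][100:300,170:370]; cv2.imwrite("pics/bed4.png",cv2.resize(im,None,fx=3,fy=3,interpolation=cv2.INTER_CUBIC))
E
```

```text
[ 0.53692322 -0.00455774  0.16707822] [0.72038147 0.69357669 0.00080266 0.00112582] [-0.01265457 -0.72980869 -2.36446578]
```

View pics/bed4.png

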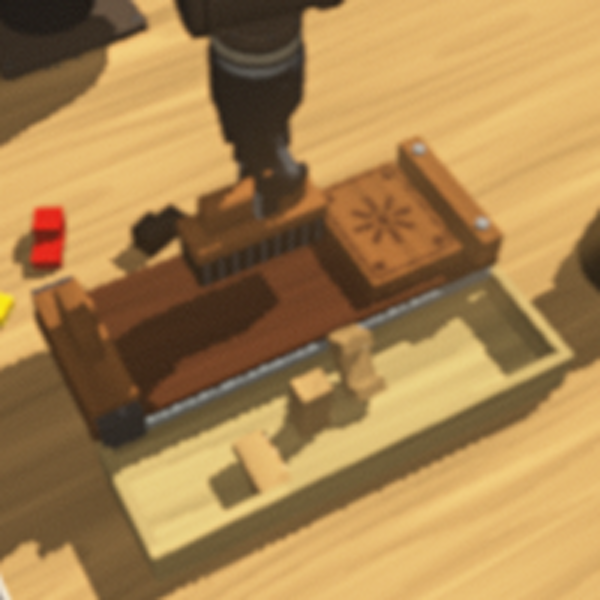

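All three offcuts are now in the tray: step (262,460), bar upright (312,400), U-piece leaning on the bed wall (355,360). The bed is clear. I'll check whether the leaning piece intrudes over the bed.

```bash
python3 - <<'E'
from h import *
import pickle
c=pickle.load(open("c0.pkl","rb"))["scene"]
f=lambda p:(np.array(p,float)+.5)/3-.5+[170,100]
def J(P): 
    t=np.radians(-2.1); d=P[:,:2]-[.547,-.001]; return (d@np.array([[np.cos(t),-np.sin(t)],[np.sin(t),np.cos(t)]])*1e3).round()
print("edge bed",J(onz(c,f([(200,398),(430,300)]),.06)))
print("lap top",J(onz(c,f([(331,335),(344,327),(368,328)]),.07)))
print("lap bottom",J(onz(c,f([(350,395),(383,390)]),.014)))
print("bar top",J(onz(c,f([(290,377),(318,369),(334,386),(303,396)]),.078)))
print("step",J(onz(c,f([(233,443),(258,432),(288,475),(262,490)]),.035)))
E
```

```text
edge bed [[  84. -112.]
 [  89.  124.]]
lap top [[86. 19.]
 [84. 34.]
 [95. 53.]]
lap bottom [[120.  23.]
 [130.  52.]]
bar top [[112. -38.]
 [116. -12.]
 [138.  -8.]
 [134. -37.]]
step [[ 125. -101.]
 [ 125.  -76.]
 [ 175.  -73.]
 [ 177.  -99.]]
```

Emit:
{"method": "send_rows", "body": {"translation": [[0,-0.4,-0.7],[1,-0.4,-0.3],[1,-0.4,0],[1,-0.4,0],[1,-0.4,0]], "rotation": [[0,0,0],[0,0,0],[0,0,0],[0,0,0],[0,0,0]], "grip": [10,10,10,10,10]}}

```text
time: 17.48
eef_pos: [0.4812, 0.1184, 0.1946]
tcp_rot: [0.72, 0.693, -0.001, -0.001]
contact_force: [0.2, 0.5, -1.9]
opening: 0.267
```

Emit:
{"method": "send_rows", "body": {"translation": [[1,-0.4,0],[1,-0.4,0],[1,-0.4,0],[1,-0.4,0],[1,-0.4,0]], "rotation": [[0,0,0],[0,0,0],[0,0,0],[0,0,0],[0,0,0]], "grip": [10,10,10,10,10]}}

```text
time: 18.1
eef_pos: [0.427, 0.2704, 0.1946]
tcp_rot: [0.72, 0.694, -0.001, -0.0]
contact_force: [0.5, 0.4, -2.3]
opening: 0.269
```

Emit:
{"method": "send_rows", "body": {"translation": [[1,0,0],[1,0,0.5],[0.3,0,1],[0,0,1],[0,0,1]], "rotation": [[0,0,0],[0,0,0],[0,0,0],[0,0,0],[0,0,0]], "grip": [10,10,10,10,10]}}

```text
time: 18.73
eef_pos: [0.4297, 0.3385, 0.0886]
tcp_rot: [0.72, 0.694, -0.001, -0.0]
contact_force: [0.0, -0.7, -1.6]
opening: 0.268
```

Emit:
{"method": "send_rows", "body": {"translation": [[0,0,0.5],[0,0,0.2],[0,0,0]], "rotation": [[0,0,0],[0,0,0],[0,0,0]], "grip": [10,10,10]}}

```text
time: 19.1
eef_pos: [0.4309, 0.3388, 0.0702]
tcp_rot: [0.72, 0.694, 0.0, 0.0]
contact_force: [0.7, -0.7, -1.7]
opening: 0.27
```

Emit:
{"method": "send_rows", "body": {"translation": [[0,0,0.2],[0,0,0.2],[0,0,0.05],[0,0,0]], "rotation": [[0,0,0],[0,0,0],[0,0,0],[0,0,0]], "grip": [10,10,10,10]}}

```text
time: 19.6
eef_pos: [0.4311, 0.339, 0.0579]
tcp_rot: [0.72, 0.694, 0.0, 0.0]
contact_force: [-1.5, -1.6, 5.3]
opening: 0.27
```

Emit:
{"method": "send_rows", "body": {"translation": [[0,0,0],[0,0,0],[0,0,0],[0,0,0],[0,0,0]], "rotation": [[0,0,0],[0,0,0],[0,0,0],[0,0,0],[0,0,0]], "grip": [50,70,85,85,85]}}

```text
time: 20.23
eef_pos: [0.4305, 0.3386, 0.0563]
tcp_rot: [0.72, 0.694, -0.0, -0.0]
contact_force: [-0.8, 0.0, 0.1]
opening: 0.99
```

Emit:
{"method": "send_rows", "body": {"translation": [[0,0,-0.5],[0,0,-1],[0,0,-1],[0,0,-1],[0,0,-1]], "rotation": [[0,0,0],[0,0,0],[0,0,0],[0,0,1],[0,0,1]], "grip": [85,85,85,85,85]}}

```text
time: 20.85
eef_pos: [0.4307, 0.3388, 0.1937]
tcp_rot: [0.779, 0.627, 0.001, 0.0]
contact_force: [-0.2, 0.3, 0.1]
opening: 0.992
```

Emit:
{"method": "send_rows", "body": {"translation": [[0,0,-1],[0,0,0],[0,0,0],[0,0,0],[0,0,0]], "rotation": [[0,0,1],[0,0,1],[0,0,1],[0,0,1],[0,0,1]], "grip": [85,85,85,85,85]}}

```text
time: 21.48
eef_pos: [0.4306, 0.3387, 0.2227]
tcp_rot: [0.896, 0.444, 0.001, -0.0]
contact_force: [-0.2, -0.5, -0.0]
opening: 0.996
```

Emit:
{"method": "send_rows", "body": {"translation": [[0,0,0],[0,0,0],[0,0,0],[0,0,0],[0,0,0]], "rotation": [[0,0,1],[0,0,1],[0,0,1],[0,0,1],[0,0,1]], "grip": [85,85,85,85,85]}}

```text
time: 22.1
eef_pos: [0.4306, 0.3387, 0.2227]
tcp_rot: [0.971, 0.239, 0.001, -0.0]
contact_force: [-0.8, -1.8, 0.6]
opening: 0.995
```

Emit:
{"method": "send_rows", "body": {"translation": [[0,0,0],[0,0,0],[0,0,0],[0,0,0],[0,0,0]], "rotation": [[0,0,1],[0,0,1],[0,0,1],[0,0,1],[0,0,1]], "grip": [85,85,85,85,85]}}

```text
time: 22.72
eef_pos: [0.4306, 0.3387, 0.2227]
tcp_rot: [1.0, 0.023, 0.001, -0.0]
contact_force: [-0.0, 0.2, -0.3]
opening: 0.995
```

Emit:
{"method": "send_rows", "body": {"translation": [[0,0,0]], "rotation": [[0,0,1]], "grip": [85]}}

```text
time: 22.85
eef_pos: [0.4306, 0.3387, 0.2227]
tcp_rot: [1.0, -0.02, 0.001, -0.0]
contact_force: [-0.2, -0.1, 0.4]
opening: 0.992
```

Emit:
{"method": "send_rows", "body": {"translation": [[0.25,1,0],[0.25,1,0],[0.25,1,0],[0.25,1,0],[0.25,1,0]], "rotation": [[0,0,0],[0,0,0],[0,0,0],[0,0,0],[0,0,0]], "grip": [85,85,85,85,85]}}

```text
time: 23.48
eef_pos: [0.4626, 0.1864, 0.2227]
tcp_rot: [1.0, -0.019, 0.001, -0.0]
contact_force: [-0.4, -0.1, 0.6]
opening: 0.993
```

Emit:
{"method": "send_rows", "body": {"translation": [[0.25,1,0],[0.25,1,0],[0.25,1,0],[0.25,1,0],[0.25,1,0]], "rotation": [[0,0,0],[0,0,0],[0,0,0],[0,0,0],[0,0,0]], "grip": [85,85,85,85,85]}}

```text
time: 24.1
eef_pos: [0.4944, 0.035, 0.2227]
tcp_rot: [1.0, -0.019, 0.001, 0.0]
contact_force: [-0.0, -0.0, 0.6]
opening: 0.995
```

Emit:
{"method": "send_rows", "body": {"translation": [[0.25,1,0],[0.25,1,0],[0.25,1,0],[0.25,1,0],[0.25,1,0]], "rotation": [[0,0,0],[0,0,0],[0,0,0],[0,0,0],[0,0,0]], "grip": [85,85,85,85,85]}}

```text
time: 24.72
eef_pos: [0.5262, -0.1163, 0.2227]
tcp_rot: [1.0, -0.019, 0.001, 0.0]
contact_force: [0.0, 0.3, -0.3]
opening: 0.995
```

Emit:
{"method": "send_rows", "body": {"translation": [[0.25,1,0],[0.25,1,0],[0.03,0.27,0.5],[0,0,0.5],[0,0,0]], "rotation": [[0,0,0],[0,0,0],[0,0,0],[0,0,0],[0,0,0]], "grip": [85,85,85,85,85]}}

```text
time: 25.35
eef_pos: [0.5377, -0.1821, 0.1887]
tcp_rot: [1.0, -0.018, -0.002, -0.001]
contact_force: [-0.0, 0.5, -0.1]
opening: 0.998
```

```bash
python3 - <<'E'
from h import *
c=cam("scene"); s=ctrl.get_state(); print(s["eef_pos"],s["tcp_rot"])
im=c["image"][100:300,170:370]; cv2.imwrite("pics/jaw.png",cv2.resize(im,None,fx=3,fy=3,interpolation=cv2.INTER_CUBIC))
E
```

```text
[ 0.53833651 -0.18243574  0.18987474] [ 9.99829492e-01 -1.83924632e-02 -1.39016228e-03 -8.78935547e-04]
```

View pics/jaw.png

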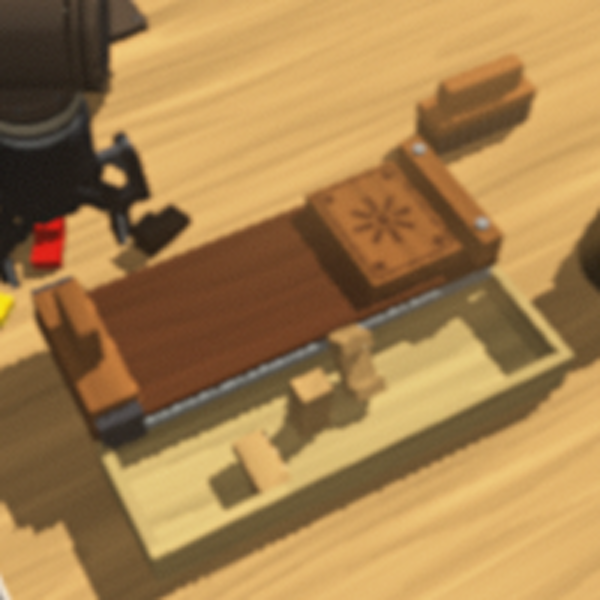

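The brush stands upright at (475,100), the bed is clear, and the gripper straddles the paddle at (80,310). Descending and gripping.

Emit:
{"method": "send_rows", "body": {"translation": [[0,0,0.7],[0,0,0.8],[0,0,0.7],[0,0,0.5],[0,0,0]], "rotation": [[0,0,0],[0,0,0],[0,0,0],[0,0,0],[0,0,0]], "grip": [85,85,85,85,85]}}

```text
time: 26.02
eef_pos: [0.5386, -0.1831, 0.1094]
tcp_rot: [1.0, -0.019, -0.001, -0.001]
contact_force: [0.1, 0.1, -0.2]
opening: 0.997
```

Emit:
{"method": "send_rows", "body": {"translation": [[0,0,0],[0,0,0],[0,0,0],[0,0,0],[0,0,0]], "rotation": [[0,0,0],[0,0,0],[0,0,0],[0,0,0],[0,0,0]], "grip": [10,10,10,10,10], "squeeze": 40}}

```text
time: 26.65
eef_pos: [0.5395, -0.1842, 0.1111]
tcp_rot: [1.0, -0.019, 0.0, 0.0]
contact_force: [-1.2, -0.2, 3.2]
opening: 0.253
```

Emit:
{"method": "send_rows", "body": {"translation": [[0,-0.3,0],[0,-0.5,0],[0,-0.5,0],[0,-0.5,0],[0,-0.5,0]], "rotation": [[0,0,0],[0,0,0],[0,0,0],[0,0,0],[0,0,0]], "grip": [10,10,10,10,10]}}

```text
time: 27.28
eef_pos: [0.5423, -0.1141, 0.1111]
tcp_rot: [1.0, -0.019, 0.001, 0.0]
contact_force: [-1.0, -3.9, 4.4]
opening: 0.251
```

Emit:
{"method": "send_rows", "body": {"translation": [[0,-0.6,0],[0,-0.6,0],[0,-0.6,0],[0,-0.6,0],[0,-0.6,0]], "rotation": [[0,0,0],[0,0,0],[0,0,0],[0,0,0],[0,0,0]], "grip": [10,10,10,10,10]}}

```text
time: 27.9
eef_pos: [0.546, -0.0239, 0.1111]
tcp_rot: [1.0, -0.019, 0.001, 0.0]
contact_force: [1.0, -3.8, 3.8]
opening: 0.251
```

Emit:
{"method": "send_rows", "body": {"translation": [[0,-0.6,0],[0,-0.6,0],[0,-0.5,0],[0,-0.3,0],[0,-0.2,0]], "rotation": [[0,0,0],[0,0,0],[0,0,0],[0,0,0],[0,0,0]], "grip": [10,10,10,10,10]}}

```text
time: 28.52
eef_pos: [0.5486, 0.042, 0.1111]
tcp_rot: [1.0, -0.019, 0.001, 0.0]
contact_force: [2.5, -3.7, 4.9]
opening: 0.25
```

Emit:
{"method": "send_rows", "body": {"translation": [[0,-0.1,0],[0,-0.1,0],[0,-0.1,0],[0,-0.1,0],[0,-0.1,0]], "rotation": [[0,0,0],[0,0,0],[0,0,0],[0,0,0],[0,0,0]], "grip": [10,10,10,10,10]}}

```text
time: 29.15
eef_pos: [0.5491, 0.0562, 0.1111]
tcp_rot: [1.0, -0.019, 0.001, 0.0]
contact_force: [1.1, -5.4, 5.2]
opening: 0.249
```

Emit:
{"method": "send_rows", "body": {"translation": [[0,-0.05,0],[0,-0.05,0],[0,-0.05,0],[0,-0.05,0]], "rotation": [[0,0,0],[0,0,0],[0,0,0],[0,0,0]], "grip": [10,10,10,10]}}

```text
time: 29.65
eef_pos: [0.5494, 0.0621, 0.1111]
tcp_rot: [1.0, -0.019, 0.001, 0.0]
contact_force: [2.7, -4.7, 5.2]
opening: 0.25
```

Pushing the panel now (about 5 N against 3.8 N for the jaw alone). I'll continue in small steps until the force rises.

Emit:
{"method": "send_rows", "body": {"translation": [[0,-0.04,0],[0,-0.04,0],[0,-0.04,0]], "rotation": [[0,0,0],[0,0,0],[0,0,0]], "grip": [10,10,10]}}

```text
time: 30.02
eef_pos: [0.5494, 0.0634, 0.1111]
tcp_rot: [1.0, -0.018, 0.001, 0.003]
contact_force: [-0.0, -16.2, 5.6]
opening: 0.249
```

Emit:
{"method": "send_rows", "body": {"translation": [[0,-0.03,0],[0,-0.02,0]], "rotation": [[0,0,0],[0,0,0]], "grip": [10,10]}}

```text
time: 30.28
eef_pos: [0.5494, 0.0634, 0.1111]
tcp_rot: [1.0, -0.019, 0.001, 0.004]
contact_force: [0.7, -20.7, 6.3]
opening: 0.25
```

Emit:
{"method": "send_rows", "body": {"translation": [[0,0,0],[0,0,0],[0,0,0],[0,0,0]], "rotation": [[0,0,0],[0,0,0],[0,0,0],[0,0,0]], "grip": [40,60,85,85]}}

```text
time: 30.78
eef_pos: [0.5483, 0.0677, 0.11]
tcp_rot: [1.0, -0.019, -0.0, -0.0]
contact_force: [-0.5, 0.7, -0.1]
opening: 0.994
```

Emit:
{"method": "send_rows", "body": {"translation": [[0,0,-0.5],[0,0,-1],[0,0,-1],[0,0,-1],[0,0,-1]], "rotation": [[0,0,0],[0,0,0],[0,0,0],[0,0,0],[0,0,0]], "grip": [85,85,85,85,85]}}

```text
time: 31.4
eef_pos: [0.5489, 0.0671, 0.2479]
tcp_rot: [1.0, -0.019, 0.001, -0.0]
contact_force: [0.4, -0.6, -0.0]
opening: 0.994
```

Emit:
{"method": "send_rows", "body": {"translation": [[-0.5,1,0],[-0.5,1,0],[-0.5,1,0],[0,1,0],[0,1,0]], "rotation": [[0,0,0],[0,0,0],[0,0,0],[0,0,0],[0,0,0]], "grip": [85,85,85,85,85]}}

```text
time: 32.02
eef_pos: [0.4981, -0.0821, 0.247]
tcp_rot: [1.0, -0.019, 0.001, 0.0]
contact_force: [0.3, 0.2, -0.5]
opening: 0.994
```

Emit:
{"method": "send_rows", "body": {"translation": [[0,1,0],[0,1,0],[0,1,0],[0,1,0],[0,0,0]], "rotation": [[0,0,0],[0,0,0],[0,0,0],[0,0,0],[0,0,0]], "grip": [85,85,85,85,85]}}

```text
time: 32.65
eef_pos: [0.4936, -0.2027, 0.2466]
tcp_rot: [1.0, -0.02, 0.001, 0.0]
contact_force: [-0.2, 1.2, -0.8]
opening: 0.994
```

```bash
python3 - <<'E'
from h import *
c=cam("scene"); t=cam("top"); s=ctrl.get_state(); print(s["time"],s["eef_pos"])
a=cv2.resize(c["image"][110:300,180:370],None,fx=3,fy=3,interpolation=cv2.INTER_CUBIC)
cv2.imwrite("pics/end_s.png",a)
cv2.imwrite("pics/end_t.png",cv2.resize(t["image"][125:260,135:395],None,fx=3,fy=3,interpolation=cv2.INTER_CUBIC))
E
```

```text
32.75 [ 0.49360988 -0.20089376  0.24615465]
```

View pics/end_s.png

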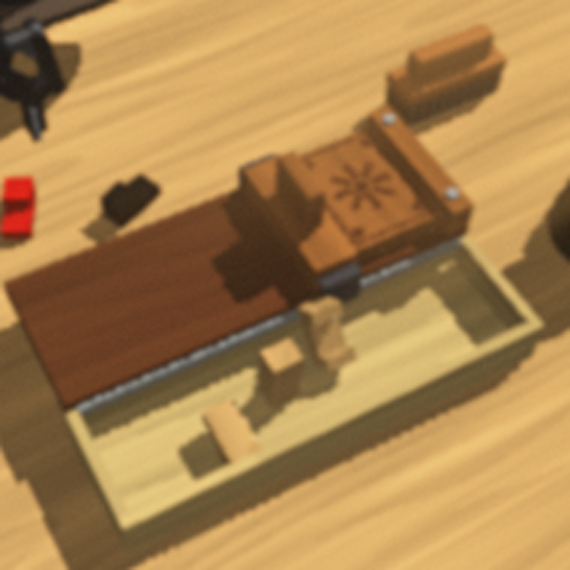

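View pics/end_t.png

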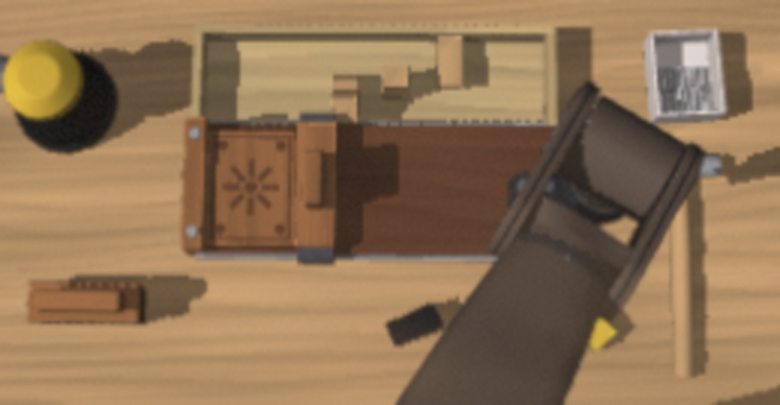

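Both pictures agree. The panel is tight between the fence (195,185) and the jaw (317,185). The three offcuts are in the tray at (345,95), (396,80) and (450,60). The brush stands on its bristles at (87,302). The sander and tub are where they were; the hammer's handle is in place, its head partly hidden by the arm. The gripper is touching nothing, so I'm handing in.

```bash
python3 -c "
from plant import ticket; print(ticket.sign_off())"
```

```text
the job is handed in; nothing more can be done
None
```

The job is handed in at about 33 s of the 72 s allowed. I swept the three offcuts into the tray with the brush in two passes. I then stood the brush on its bristles on the bench left of the jig, and gripped the jaw's paddle to slide the jaw until the panel stopped hard against the fence.

What the last checks showed:
- **Panel and jaw:** The push force rose from about 5 N to 20 N as the panel stopped. The jaw had travelled about 248 mm by the arm's readings, against 250 expected. The last pictures show no gap at either side of the panel. I had no direct reading of the jaw joint.
- **Offcuts:** All three are in the tray, but not all lie flat. The bar stands on end and the U-piece leans against the bed's side.
- **First sweep:** The brush went too far and rode briefly on the tipped offcuts, with about 18 N upward. I lifted it off, and nothing else was affected.
- **Bystanders:** The sander and tub look unmoved. So does the hammer's handle, but the arm partly hid its head in the last top view.

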